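Re-clamp the graphite bead mould with its cavity up

ROBOT

A 7-joint arm with a two-finger parallel gripper is mounted at the origin on the work surface. World frame = base frame: x ahead of the robot, y to its left, z up, the work surface at z = 0. Lengths are in m, angles in rad, forces in N, time in s.
With the tool pointing down it reaches from about 0.4 to 0.875 m from the base axis. Payload 19.3 kg.
Tool frame: the origin (TCP) lies between the finger pads; the fingertips stand 17 mm ahead of it and the grasp point (between the pads) lies 2 mm behind it; z points along the fingers, x is the direction in which the jaws open and shut, and the axes are right-handed (so a half turn about z gives the same grasp; the last joint's range is limited). The gripper opens to 85 mm and grips with 20 to 120 N. Pads are 22 mm wide; open, the fingers measure 114 mm over their backs; the gripper's body (76 mm by 85 mm) begins 54 mm behind the grasp point. The pads swing forward as they close: fully open they stand 13 mm farther back than shut.
Start: joints at [-1.403, 0.521, -0.036, 1.599, 0.021, 1.021, -0.113], TCP at [0.147, 0.607, 0.248] pointing down, gripper open.
Joint ranges: [-2.91, 2.91], [-0.3, 2.13], [-1.5, 1.42], [0.17, 2.43], [-1.26, 4.41], [0.16, 1.93], [-2.52, 2.52]. Speed limits (rad/s): [1.89, 1.89, 2.39, 2.39, 3.01, 3.01, 3.01].

INTERFACE

Orientations are given as [roll, pitch, yaw] about the fixed x, y, z axes, in that order (R = Rz(yaw) Ry(pitch) Rx(roll)).
In Python, from workcell import bot gives the robot as it stands. The module is installed in compiled form; this text tells all that it offers.
- The arm moves only by the tool arm_command, never from a script. Its argument "targets" is a list of rows, each a list of 6 numbers: the shift along the tool's x, y, z in mm, then the turn, a rotation vector about the tool's x, y, z in degrees. In form: [[x, y, z, wx, wy, wz], ...]. A call has 1 to 8 rows; each row shifts and turns the pose as measured when the row begins, along the tool's axes as they then stand; what a row does not reach is not made up. A row lasts 1/10 s, in which the tool goes at most 50 mm and 8.59 degrees, less where a joint would pass 70% of its speed; a pose out of reach is approached as far as the arm can. A call is refused whole if a number of a shift passes 50 or a number of a turn 8.59, either way. A call with a gripper value outside its range is refused whole. "grip" is the opening in per cent of the stroke, from 0 (shut) to 100 (fully open), set as the call begins (left out, the last holds). The fingers move at their own pace and stop on an object; "grip_force" is the grip in N (left out, the last holds). Time passes only in rows, so rows that do not move let the fingers close. It gives the time, the measured TCP pose, the force and the opening at its end, in the units of the state.
- bot.observe(): the state, without advancing time (a new reading comes with each control period).
- bot.grab_frame(name): name is "side" or "top" or "wrist"; returns a dict with "color" (384x512x3 uint8, red, green, blue), "depth" (384x512 float32, m along the optical axis (not along the pixel's ray), 0 where there is no reading), "fov_y" (degrees; the focal length in pixels is half the picture's height over the tangent of half this angle, whatever the lens; pixels are square), "cx", "cy" (the principal point, pixels), "D" ([k1, k2, p1, p2, k3] as OpenCV has them; the pictures are not rectified), "R" (3x3) and "t" (3): a world point X has camera coordinates R X + t; the wrist camera has in their place "hand_eye" (4x4, takes a point from camera to tool coordinates, whose origin is the TCP and whose axes are the tool frame's). Camera axes: x right, y down, z forward; pixel columns grow to the right and rows downward; lengths in m; the calibration is good to about 2 mm. A picture is of the moment at which its call begins: read the wrist's pose just before it.
- bot.job_done(): hands the job in, once; it reports no verdict.
The state is a dict: "clock": time; "qpos": joint angles; "qd": joint speeds; "joint_efforts": joint torques, N m; "position": TCP position; "tool_rot": TCP orientation; "force": force on the tool from outside, world axes, zero at the start; "moment": the same for the moment, N m; "grip_width": finger opening in m.
Only numpy, scipy, OpenCV 4.12 (cv2) and the standard library are available. Lean on these libraries where they do the work, as an engineer would, in place of code of your own. Each camera call takes 0.05 s, during which the arm holds its last target. There are 200 camera calls.

TASK

The graphite bead mould stands in the slide-jaw holder with its three grooves up; the next bead needs the face with the round cavity, which now looks at the sliding jaw. Slide the jaw back, lift the mould right out, turn it a quarter turn so that the cavity faces straight up, set it down (do not drop it: graphite chips) flat on the holder's bed, centred along the jaws and square to them, then slide the jaw home so that it grips the mould firmly against the fixed jaw, and let go. Leave the other things on the bench where they lie.

Things in the scene. Friction and masses are not known exactly. Their poses are not given: they have to be found in the camera images.
- holder: Steel slide-jaw holder, bolted down. Origin on the table under the middle of the spot where the mould first stands; z up, x along the jaws, y the sliding direction (from fixed to sliding jaw). Foot plate x -45..45, y -60..190, 14 mm high with bolts. Fixed jaw x -19..19, y -40..-22 (gripping face at y = -22), top 67 above the table
- seat (a point): Point on top of the holder's bed, 45 above the table, straight above the holder's origin; same axes. The bed is 38 wide (x -19..19), y -40..186. Bed and jaws are narrower than the mould is long, so its ends stick out about 9 mm on each side
- jaw (a joint): Sliding jaw, in m; grows as it opens (along the holder's +y); -0.016 to 0.042. Gap between the jaws = 0.0445 + value. A light spring draws it shut with about 3 N, but 5 N of friction lets it stay where it is left open (opening takes 8 to 9 N). Pushed up hard against the mould (10 to 20 N) it keeps gripping with about 3 N. 38 wide, 16 thick, top 67 above the table
- post_grip (a point): Grasp point on the square steel post on the sliding jaw's carriage: 16 (holder's x) by 14 (holder's y), top 88 above the table, 30 above the carriage (top at 57.5, 38 wide). This point is on its axis, 12 below its top, 62.5 from the jaw's gripping face; same axes as the holder
- mould_mid (a point): Centre of the mould, a loose dark grey graphite block of about 0.18 kg. Its own x is its length, 56 mm, lying along the jaws, with flat ends to grip; its own y is 44 mm, its own z is 36 mm. At the start its z is up (the face with three open grooves) and its +y face, with one round cavity of 26 mm, looks at the sliding jaw; the other two long faces are plain
- cavity (a point): Centre of the cavity's face on the mould, 22 mm from the mould's centre along the mould's +y; same axes as the mould. This face must look straight up at the end
- paddle: Bystander: graphite paddle with wooden handle, lying, 212 long along its x, 45 wide, 14 high; origin underneath, near where handle and plate meet
- tweezers: Bystander: steel tweezers lying, 147 long along x, 8 high; origin underneath, near the middle
- press: Bystander: small brass bead press, 50 x 34 x 20 high; origin underneath
- jar: Bystander: amber jar, 68 across, 85 high; origin underneath
- jar2: Bystander: green jar, 56 across, 70 high; origin underneath
- brick: Bystander: fire brick 114 x 75 x 45 high; origin underneath
Things that resemble listed ones, but are neither listed nor needed, are in the scene too. Leave any orange or pink look-alike of the part that bears mould_mid alone.

How it is judged:
By the outcome, as a careful person would: the job done as asked, in the order asked, and still so for the second after the job is handed in, with the robot touching nothing.
It also fails if it takes over 64 s, if anything falls off the work surface, if the arm or the gripper's body presses on something with over 40 N, if the wrist force passes 120 N, or if a joint passes its speed limit or range.

## Working session

There is one attempt and no reset: what is moved stays moved. The work goes in short steps, Python scripts to look and compute and a tool call to move; the robot and the scene stay as the last step left them, time stands still between calls to the robot, and variables do not carry over. Pictures are saved under pics/ and viewed, about 8 in all and at most 12, crops included, and the job is handed in when it is done.

Besides the shell and the picture viewer there is one more tool, called after "Emit:" in YAML: its name, and indented under it one key for each argument. arm_command: Moves the arm, as the interface text tells. Its arguments: {"type":"object","properties":{"targets":{"type":"array"},"grip":{"type":"number"},"grip_force":{"type":"number"}},"required":["targets"]}

```bash
mkdir -p pics
cat > h.py <<'E'
import numpy as np, cv2
from workcell import bot
from scipy.spatial.transform import Rotation as Ro
def grab(n):
    s=bot.observe(); f=bot.grab_frame(n); h=f['color'].shape[0]
    fl=h/2/np.tan(np.radians(f['fov_y'])/2)
    f['K']=np.array([[fl,0,f['cx']],[0,fl,f['cy']],[0,0,1.]]); f['D']=np.array(f['D'],float)
    if 'hand_eye' in f:
        T=np.eye(4);T[:3,:3]=Ro.from_euler('xyz',s['tool_rot']).as_matrix();T[:3,3]=s['position']
        C=np.linalg.inv(T@np.array(f['hand_eye'])); f['R'],f['t']=C[:3,:3],C[:3,3]
    f['R']=np.array(f['R']);f['t']=np.array(f['t']);return f
def rays(f,px):
    p=cv2.undistortPoints(np.array(px,float).reshape(-1,1,2),f['K'],f['D']).reshape(-1,2)
    return np.c_[p,np.ones(len(p))]
def onz(f,px,z):
    d=rays(f,px)@f['R']; c=-f['R'].T@f['t']; return c+d*((z-c[2])/d[:,2])[:,None]
def bydepth(f,px):
    r=rays(f,px); d=np.array([f['depth'][int(round(v)),int(round(u))] for u,v in px])
    return (r*d[:,None]-f['t'])@f['R']
def cloud(f):
    h,w=f['depth'].shape; u,v=np.meshgrid(np.arange(w),np.arange(h))
    r=rays(f,np.c_[u.ravel(),v.ravel()]); return ((r*f['depth'].reshape(-1,1)-f['t'])@f['R']).reshape(h,w,3)
def proj(f,P): return cv2.projectPoints(np.array(P,float),cv2.Rodrigues(f['R'])[0],f['t'],f['K'],f['D'])[0].reshape(-1,2)
def save(f,n,crop=None,s=1):
    im=f['color'][...,::-1]
    if crop: a,b,c,d=crop; im=im[b:d,a:c]
    cv2.imwrite('pics/'+n,cv2.resize(im,None,fx=s,fy=s,interpolation=cv2.INTER_CUBIC))
E
python3 - <<'E'
from h import *
import pickle
print(bot.observe())
fs={n:grab(n) for n in('top','side','wrist')}
pickle.dump(fs,open('f0.pkl','wb'))
for n,f in fs.items(): print(n,-f['R'].T@f['t'],f['R'][2],f['fov_y'],f['D'],(f['depth']>0).mean())
cv2.imwrite('pics/a.png',np.vstack([cv2.resize(fs[n]['color'],(400,300),interpolation=cv2.INTER_AREA)[...,::-1] for n in('side','wrist')]))
save(fs['top'],'top.png',s=1.5)
E
```

```text
{'clock': 0.0, 'qpos': array([-1.40316305,  0.52202257, -0.03631035,  1.5999895 ,  0.02121368,
        1.02111421, -0.11282471]), 'qd': array([-0.00035795, -0.00014033, -0.00100773,  0.00052645,  0.00189727,
       -0.00050483, -0.0006361 ]), 'joint_efforts': array([-4.46201338e-04, -9.27108765e+01,  1.97976843e+00, -3.69923508e+01,
        1.79027970e-02,  8.24169052e-03,  5.59962427e-05]), 'position': array([0.14722168, 0.60708821, 0.24772722]), 'tool_rot': array([3.14149023e+00, 1.14375800e-03, 1.33292033e+00]), 'force': array([ 0.63533577, -0.37990946,  0.93752485]), 'moment': array([-0.01849019,  0.03228634,  0.00939921]), 'grip_width': 0.08523226426217324}
top [0.4201349  0.00575313 0.97306706] [ 0.15771405  0.01094095 -0.98742421] 55.35755368433825 [-0.0262903  0.         0.         0.         0.       ] 0.9959818522135416
side [0.26431082 0.75497926 0.60054506] [ 0.31520476 -0.76919292 -0.55586707] 56.060236844811634 [-0.11374766  0.          0.          0.          0.        ] 0.9959564208984375
wrist [0.06568787 0.62756987 0.37275917] [ 0.31842871 -0.07795196 -0.94473628] 64.55560468857726 [-0.02053458  0.          0.          0.          0.        ] 0.995849609375
```

View pics/top.png

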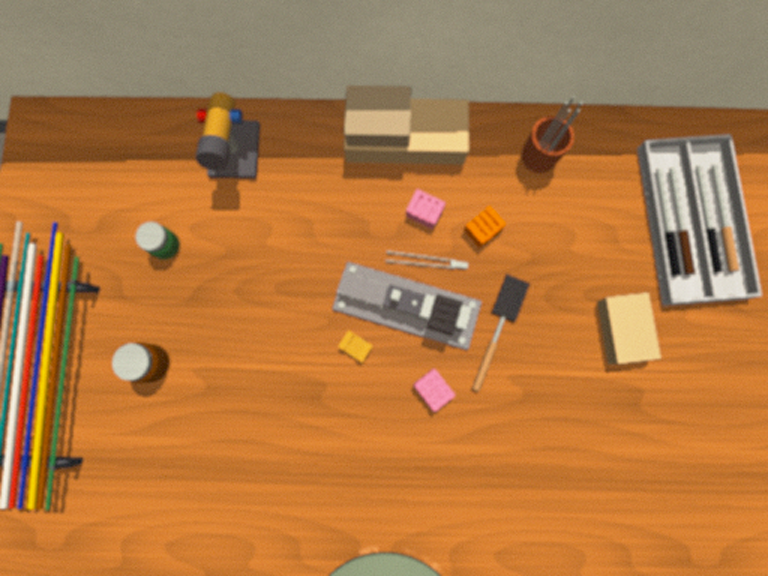

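View pics/a.png

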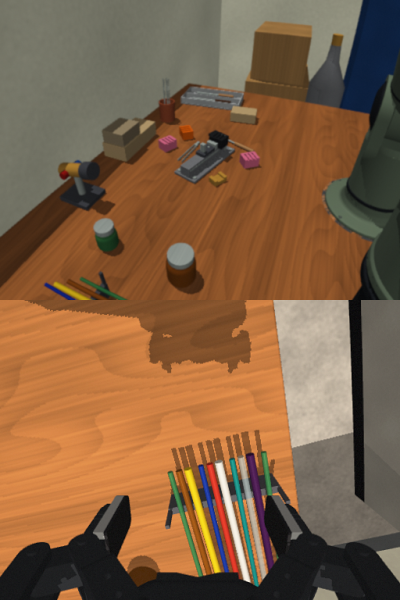

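The top view (1.5x) shows the holder with foot plate corners near (348,265), (480,298), (468,346) and (335,312). The dark grey grooved block at (446,314) fits the mould. The pink blocks at (426,208) and (434,391) and the orange one at (485,227) are look-alikes. I'll confirm this in a crop and measure.

Run:
```python
from h import *
import pickle
fs=pickle.load(open('f0.pkl','rb'))
f=fs['top'];P=cloud(f); x,y,z=P[...,0],P[...,1],P[...,2]
roi=np.zeros(z.shape,bool);roi[165:240,215:330]=1
print('table z',np.median(z[240:250,230:300]))
def rect(a,b,r=roi):
    m=((z>a)&(z<b)&r).astype(np.uint8); m=cv2.morphologyEx(m,cv2.MORPH_OPEN,np.ones((2,2)))
    c=max(cv2.findContours(m,cv2.RETR_EXTERNAL,cv2.CHAIN_APPROX_NONE)[0],key=cv2.contourArea)
    px=cv2.boxPoints(cv2.minAreaRect(c));return px
for a,b,h in((.008,.12,.014),(.035,.12,.045),(.074,.12,.081)):
    px=rect(a,b);q=onz(f,px,h);e=q[1:]-q[:-1]
    print(a,px.round(1).tolist(),'\n',q.round(4).tolist(),'c',q.mean(0).round(4),np.linalg.norm(e,axis=1).round(4),np.degrees(np.arctan2(e[:,1],e[:,0])).round(1))
# dark mask
g=f['color'].max(2); m=((g<75)&roi&(z>.05)).astype(np.uint8)
c=max(cv2.findContours(m,cv2.RETR_EXTERNAL,cv2.CHAIN_APPROX_NONE)[0],key=cv2.contourArea)
px=cv2.boxPoints(cv2.minAreaRect(c));q=onz(f,px,.081);print('dark',px.round(1).tolist(),q.round(4).tolist(),q.mean(0).round(4))
im=np.hstack([cv2.resize(f['color'][165:240,215:335],(800,500)),]);
s=fs['side'];
p=proj(s,[[q.mean(0)[0],q.mean(0)[1]+.07,.06]])[0].astype(int)
b=s['color'][p[1]-36:p[1]+36,p[0]-60:p[0]+60]
im=np.vstack([cv2.resize(f['color'][165:240,215:335],(480,300),interpolation=2),cv2.resize(b,(480,288),interpolation=2)])
cv2.imwrite('pics/crop.png',im[...,::-1])
```

```text
table z 0.001384765325886906
0.008 [[222.0, 206.39999389648438], [231.60000610351562, 174.10000610351562], [322.29998779296875, 201.1999969482422], [312.70001220703125, 233.5]] 
 [[0.5405, 0.1039, 0.014], [0.6283, 0.0812, 0.014], [0.5602, -0.161, 0.014], [0.4744, -0.1354, 0.014]] c [ 0.5509 -0.0278  0.014 ] [0.0907 0.2516 0.0895] [ -14.5 -105.7  163.3]
0.035 [[223.6999969482422, 200.6999969482422], [230.60000610351562, 177.60000610351562], [316.1000061035156, 203.1999969482422], [309.20001220703125, 226.39999389648438]] 
 [[0.5515, 0.0969, 0.045], [0.6123, 0.0811, 0.045], [0.55, -0.1398, 0.045], [0.4905, -0.122, 0.045]] c [ 0.5511 -0.021   0.045 ] [0.0628 0.2295 0.0621] [ -14.6 -105.8  163.4]
0.074 [[285.70001220703125, 218.10000610351562], [292.29998779296875, 196.10000610351562], [309.6000061035156, 201.3000030517578], [303.0, 223.3000030517578]] 
 [[0.5067, -0.0597, 0.081], [0.5615, -0.0754, 0.081], [0.5494, -0.1182, 0.081], [0.4949, -0.102, 0.081]] c [ 0.5281 -0.0888  0.081 ] [0.057  0.0444 0.0569] [ -16.1 -105.8  163.5]
dark [[284.70001220703125, 217.89999389648438], [291.3999938964844, 197.8000030517578], [307.29998779296875, 203.10000610351562], [300.6000061035156, 223.1999969482422]] [[0.5072, -0.0573, 0.081], [0.5572, -0.0733, 0.081], [0.5448, -0.1125, 0.081], [0.495, -0.0962, 0.081]] [ 0.526  -0.0848  0.081 ]
```

View pics/crop.png

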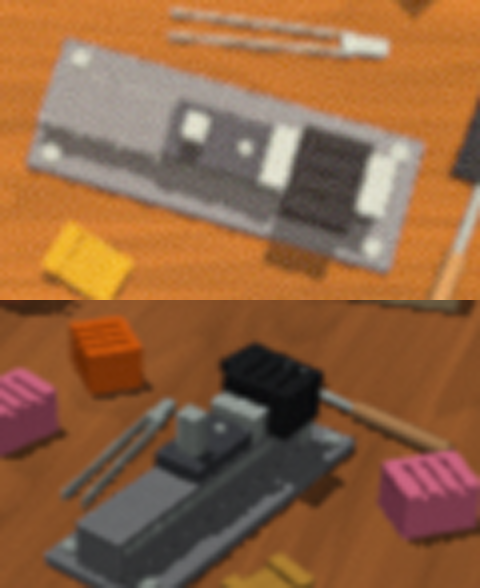

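The crop confirms the target. The dark grey grooved block sits between the light jaws at top-view (297,209), and the post is to its left at about (263,197). The pink and orange look-alikes lie loose on the bench. I'm moving above the post for a close wrist look.

Emit:
arm_command:
  targets:
    - [-31,34,0,0,0,0]
    - [-31,34,0,0,0,0]
    - [-31,34,0,0,0,0]
    - [-31,34,0,0,0,0]
    - [-31,34,0,0,0,0]
    - [-31,34,0,0,0,0]
    - [-31,34,0,0,0,0]
    - [-31,34,0,0,0,0]
  grip: 100

```text
clock: 0.95
position: [0.3555, 0.295, 0.2456]
tool_rot: [-3.139, 0.002, 1.343]
force: [0.9, -0.3, -0.4]
grip_width: 0.0854
```

Emit:
arm_command:
  targets:
    - [-31,34,0,0,0,0]
    - [-31,34,0,0,0,0]
    - [-31,34,0,0,0,0]
    - [-31,34,0,0,0,0]
    - [-31,34,0,0,0,0]
    - [-31,34,0,0,0,0]
    - [-31,34,0,0,0,0]
    - [0,0,0,0,0,0]

```text
clock: 1.75
position: [0.5455, 0.0115, 0.2458]
tool_rot: [-3.142, 0.002, 1.337]
force: [-0.8, 0.5, 0.7]
grip_width: 0.0855
```

```bash
cat >> h.py <<'E'
def fit(f,P,a,b,h,cen,rad):
    x,y,z=P[...,0],P[...,1],P[...,2]
    m=((z>a)&(z<b)&(np.hypot(x-cen[0],y-cen[1])<rad)).astype(np.uint8)
    cs=cv2.findContours(m,cv2.RETR_EXTERNAL,cv2.CHAIN_APPROX_NONE)[0]
    if not cs: return None
    c=max(cs,key=cv2.contourArea)
    q=onz(f,c.reshape(-1,2),h)
    r=cv2.minAreaRect((q[:,:2]*1000).astype(np.float32)); return np.round(r[0],1),np.round(r[1],1),round(r[2],1)
E
python3 - <<'E'
from h import *
import pickle
f=grab('wrist');pickle.dump(f,open('f1.pkl','wb'));print(bot.observe()['qpos'].round(2))
P=cloud(f);t=P[...,2]
m=f['depth']>0
print('hist',np.histogram(t[m],bins=np.arange(-.005,.1,.005)))
print('mould',fit(f,P,.073,.09,.081,(.53,-.09),.05))
print('jaws',fit(f,P,.06,.072,.067,(.545,-.055),.03))
print('post',fit(f,P,.078,.1,.088,(.5534,-.008),.03))
print('foot',fit(f,P,.008,.12,.014,(.55,-.03),.2))
save(f,'w1.png',s=1.5)
E
```

```text
[-0.28  0.4   0.2   1.82 -0.09  0.92  1.3 ]
hist (array([101138,  32037,   6873,   4815,   2746,    869,    814,   2220,
         2721,   2295,    754,    391,   1974,    262,   1002,    289,
         1103,   1193,    214,      0]), array([-0.005,  0.   ,  0.005,  0.01 ,  0.015,  0.02 ,  0.025,  0.03 ,
        0.035,  0.04 ,  0.045,  0.05 ,  0.055,  0.06 ,  0.065,  0.07 ,
        0.075,  0.08 ,  0.085,  0.09 ,  0.095]))
mould (array([529.8, -86.4]), array([46.1, 57.7]), 74.5)
jaws (array([545.8, -60. ]), array([20.1, 45.3]), 73.2)
post (array([557.4,  -5.3]), array([12.9, 18.8]), 75.4)
foot (array([555.9, -26.3]), array([256.5,  96.5]), 74.6)
```

View pics/w1.png

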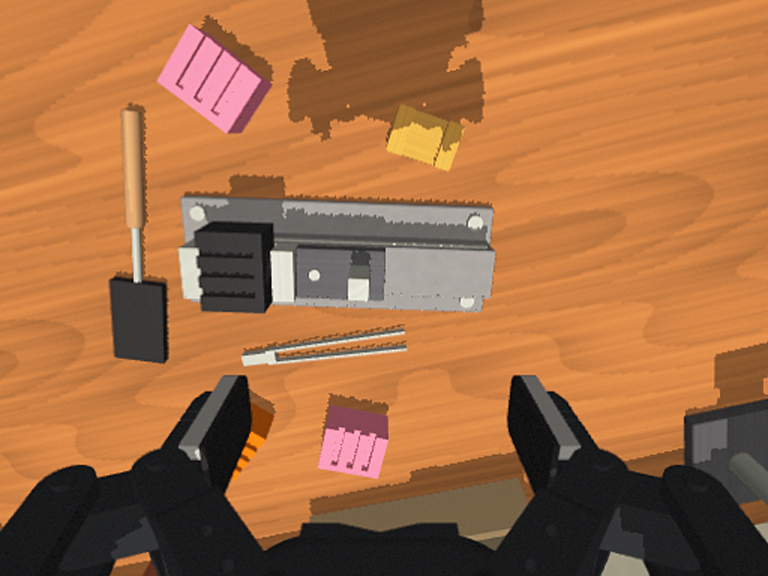

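The wrist view (1.5x) shows the mould top at about (236,280), the white jaw tops at (188,272) and (283,275), the post top at (359,289), and the tweezers and paddle clear of the holder. I'll refine with colour masks on the post and jaw tops.

Run:
```python
from h import *
import pickle
f=pickle.load(open('f1.pkl','rb'));P=cloud(f)
C=f['color'].astype(int); g=C.min(2)
def r(mask,h,lab):
    n,l,st,ce=cv2.connectedComponentsWithStats(mask.astype(np.uint8))
    for i in range(1,n):
        if st[i,4]>60:
            c=cv2.findContours((l==i).astype(np.uint8),0,cv2.CHAIN_APPROX_NONE)[0][0].reshape(-1,2)
            q=onz(f,c,h)[:,:2]*1000; m=cv2.minAreaRect(q.astype(np.float32))
            print(lab,ce[i].round(1),st[i,4],np.round(m[0],1),np.round(m[1],1),round(m[2],1), 'z',np.median(P[l==i][:,2]).round(4))
roi=np.zeros(g.shape,bool);roi[155:212,115:270]=1
r(roi&(g>190),.067,'jaw67'); r(roi&(g>190),.088,'post88')
d=roi&(C.max(2)<60)&(P[...,2]>.076);r(d,.081,'mould')
for lab,uv,h in(('bedcorner',[[493/1.5,250/1.5],[493/1.5,296/1.5],[386/1.5,297/1.5],[386/1.5,247/1.5]],.045),('foot',[[182/1.5,197/1.5],[494/1.5,207/1.5],[483/1.5,311/1.5]],.014)):
    print(lab,(onz(f,uv,h)*1000).round(1).tolist())
```

```text
jaw67 [126.1 181.7] 343 [ 527.7 -120.6] [12.1 35.9] 73.6 z 0.0663
jaw67 [187.8 184. ] 467 [544.7 -58.3] [15.  35.7] 75.8 z 0.0663
jaw67 [238.3 192.7] 188 [566.4  -8.6] [13.8 15.7] 75.4 z 0.0873
post88 [126.1 181.7] 343 [ 523.3 -110.1] [11.3 33.4] 73.6 z 0.0663
post88 [187.8 184. ] 467 [539.1 -52.1] [14.  33.2] 75.8 z 0.0663
post88 [238.3 192.7] 188 [559.4  -5.8] [12.9 14.6] 75.4 z 0.0873
mould [168.5 171.4] 118 [526.9 -68.5] [63.7 30.2] 17.5 z 0.0796
mould [148.7 171.4] 104 [518.9 -87.1] [38.1  9.7] 88.5 z 0.0796
mould [148.9 184.6] 106 [532.7 -90.8] [38.3  8.4] 85.6 z 0.0796
mould [150.8 197.2] 107 [545.8 -94.8] [36.7  7. ] 82.2 z 0.0791
bedcorner [[566.8, 93.1, 45.0], [602.7, 87.7, 45.0], [584.7, 8.0, 45.0], [546.5, 16.8, 45.0]]
foot [[478.4, -130.5, 14.0], [542.3, 105.0, 14.0], [627.4, 82.7, 14.0]]
```

Emit:
arm_command:
  targets:
    - [-15,16,20,0,0,2.1]
    - [0,0,40,0,0,0]
    - [0,0,40,0,0,0]
    - [0,0,30,0,0,0]
    - [0,0,0,0,0,0]
  grip: 55
  grip_force: 40

```text
clock: 2.3
position: [0.5559, -0.0003, 0.1123]
tool_rot: [-3.141, -0.001, 1.305]
force: [-0.7, 0.6, 2.0]
grip_width: 0.0469
```

Emit:
arm_command:
  targets:
    - [-5,4,0,0,0,0]
    - [0,0,15,0,0,0]
    - [0,0,15,0,0,0]
    - [0,0,0,0,0,0]

```text
clock: 2.7
position: [0.5602, -0.0049, 0.0842]
tool_rot: [3.138, -0.004, 1.307]
force: [0.2, 0.5, 0.3]
grip_width: 0.0472
```

Run:
```python
from h import *
f=grab('wrist');save(f,'w2.png',s=1.2)
P=cloud(f);print(bot.observe()['position'],fit(f,P,.076,.1,.088,(.558,-.006),.02))
```

```text
[ 0.56057052 -0.00494435  0.08496219] (array([555.4,  -5. ]), array([13.5, 22.2]), 75.6)
```

View pics/w2.png

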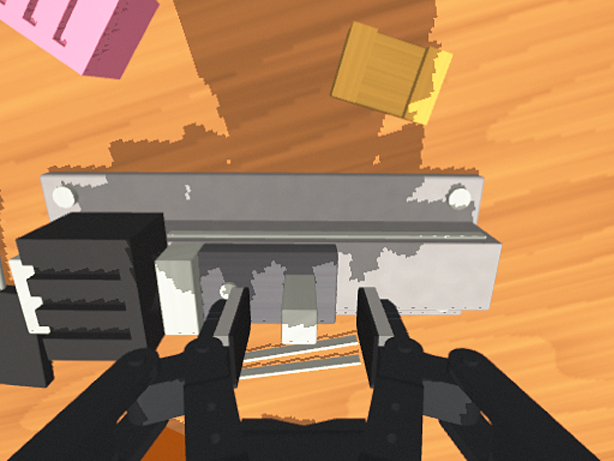

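The post at (300,325) is centred between the fingers. I'm lowering slightly and closing.

Emit:
arm_command:
  targets:
    - [0,-2,5,0,0,0]
    - [0,0,0,0,0,0]
    - [0,0,0,0,0,0]

```text
clock: 3.05
position: [0.5591, -0.0042, 0.0806]
tool_rot: [3.136, -0.004, 1.307]
force: [1.3, 0.3, -0.6]
grip_width: 0.047
```

Emit:
arm_command:
  targets:
    - [0,0,0,0,0,0]
    - [0,0,0,0,0,0]
    - [0,0,0,0,0,0]
    - [0,0,0,0,0,0]
    - [0,0,0,0,0,0]
    - [0,0,0,0,0,0]
  grip: 0

```text
clock: 3.65
position: [0.5592, -0.0046, 0.0813]
tool_rot: [3.136, -0.004, 1.306]
force: [0.3, -0.6, -0.7]
grip_width: 0.0134
```

Emit:
arm_command:
  targets:
    - [8,0,0,0,0,0]
    - [10,0,0,0,0,0]
    - [10,0,0,0,0,0]
    - [10,0,0,0,0,0]
    - [0,0,0,0,0,0]

```text
clock: 4.15
position: [0.5681, 0.0277, 0.0813]
tool_rot: [3.137, 0.002, 1.301]
force: [-0.5, 1.9, -1.0]
grip_width: 0.0133
```

Emit:
arm_command:
  targets:
    - [6,0,0,0,0,0]
    - [0,0,0,0,0,0]

```text
clock: 4.35
position: [0.5694, 0.0323, 0.0813]
tool_rot: [3.137, 0.004, 1.3]
force: [-0.2, 1.8, 1.3]
grip_width: 0.0132
```

Emit:
arm_command:
  targets:
    - [0,0,0,0,0,0]
    - [0,0,0,0,0,0]
    - [0,0,0,0,0,0]
    - [0,0,-20,0,0,0]
    - [0,0,-45,0,0,0]
    - [0,0,-45,0,0,0]
    - [0,0,-30,0,0,8]
    - [0,0,0,0,0,8]
  grip: 45

```text
clock: 5.15
position: [0.5683, 0.0323, 0.2259]
tool_rot: [3.139, 0.002, 1.014]
force: [0.4, -0.2, -0.7]
grip_width: 0.0386
```

Emit:
arm_command:
  targets:
    - [0,0,0,0,0,8.2]
    - [0,0,0,0,0,8.2]
    - [0,0,0,0,0,8.2]
    - [0,0,0,0,0,8.2]
    - [0,0,0,0,0,8.2]
    - [0,0,0,0,0,8.2]
    - [0,0,0,0,0,8.2]
    - [0,0,0,0,0,8.2]
  grip: 100

```text
clock: 5.95
position: [0.5687, 0.0322, 0.2284]
tool_rot: [-3.141, -0.006, -0.18]
force: [0.9, -0.3, -0.6]
grip_width: 0.0854
```

Emit:
arm_command:
  targets:
    - [0,0,0,0,0,5.2]
    - [0,31,0,0,0,0]
    - [0,31,0,0,0,0]
    - [0,31,0,0,0,0]
    - [0,31,0,0,0,0]
    - [0,0,0,0,0,0]

```text
clock: 6.55
position: [0.5333, -0.0896, 0.2279]
tool_rot: [-3.14, -0.006, -0.278]
force: [-0.0, 0.4, -0.5]
grip_width: 0.0852
```

Emit:
arm_command:
  targets:
    - [0,0,0,8.5,0,0]
    - [0,0,0,8.5,0,0]
    - [0,0,0,8.5,0,0]
    - [0,0,0,8.5,0,0]
    - [0,0,0,8.5,0,0]
    - [0,0,0,8.5,0,0]
    - [0,0,0,8.5,0,0]
    - [0,0,0,0,0,0]

```text
clock: 7.35
position: [0.5376, -0.0853, 0.2308]
tool_rot: [-2.103, -0.017, -0.274]
force: [-0.3, 0.5, 0.2]
grip_width: 0.0856
```

Run:
```python
from h import *
s=bot.observe();print(s['qpos'].round(2),s['position'])
R=Ro.from_euler('xyz',s['tool_rot']).as_matrix();print(R.round(3))
```

```text
[ 0.4   0.69  0.19  1.86 -1.13  1.36  1.03] [ 0.53757301 -0.08530554  0.23084145]
[[ 0.963 -0.123  0.241]
 [-0.27  -0.492  0.827]
 [ 0.017 -0.862 -0.507]]
```

Emit:
arm_command:
  targets:
    - [0,0,0,-8.5,0,0]
    - [0,0,0,-8.5,0,0]
    - [0,0,0,-8.5,0,0]
    - [0,0,0,-8.5,0,0]
    - [0,0,0,-8.5,0,0]
    - [0,0,0,-8.5,0,0]
    - [0,0,0,-8.5,0,0]
    - [0,0,0,-8.5,0,0]

```text
clock: 8.15
position: [0.5442, -0.0883, 0.239]
tool_rot: [3.002, -0.047, -0.284]
force: [0.2, -0.9, -1.5]
grip_width: 0.0853
```

Emit:
arm_command:
  targets:
    - [0,0,0,-8.5,0,0]
    - [0,0,0,-8.5,0,0]
    - [0,0,0,-8.5,0,0]
    - [0,0,0,0,0,0]

```text
clock: 8.55
position: [0.5518, -0.0775, 0.2454]
tool_rot: [2.546, -0.072, -0.264]
force: [0.2, 1.1, -0.3]
grip_width: 0.0851
```

```bash
cat >> h.py <<'E'
YA=np.radians(74.6); O=np.array([.5367,-.0867,0])
H=np.array([[np.sin(YA),np.cos(YA),0],[-np.cos(YA),np.sin(YA),0],[0,0,1.]]) # cols: holder x,y,z
def delta(ph,tilt):
    """shift (mm, tool axes) and turn (deg, tool) to put GRASP point at holder point ph (mm), tilt deg about holder x"""
    s=bot.observe();R=Ro.from_euler('xyz',s['tool_rot']).as_matrix();p=np.array(s['position'])
    Rt=H@Ro.from_euler('x',180+tilt,degrees=True).as_matrix()
    tgt=O+H@np.array(ph)/1000+Rt[:,2]*.002
    print('q',s['qpos'].round(2),'grasp in holder mm',(H.T@(p-R[:,2]*.002-O)*1000).round(1))
    print('shift',(R.T@(tgt-p)*1000).round(1),'turn',np.degrees(Ro.from_matrix(R.T@Rt).as_rotvec()).round(1))
    print('down in tool',(R.T@[0,0,-1]).round(3),'force',np.round(s['force'],1),'w',s['grip_width'])
E
python3 -c "
from h import *
delta([0,0,130],-35)
f=grab('wrist');save(f,'w3.png',s=1.2)"
```

```text
q [-0.84  0.72  0.9   1.79  0.05  0.99 -0.36] grasp in holder mm [ 12.  14. 247.]
shift [-20.6 -53.4 103.7] turn [-0.9 -3.6 -2.1]
down in tool [-0.072 -0.559  0.826] force [ 0.2  1.1 -0.3] w 0.08510529157135707
```

View pics/w3.png

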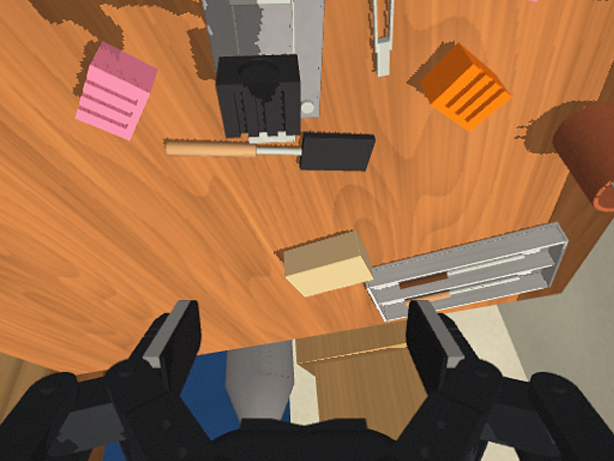

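The wrist view shows the mould at (258,95) with its cavity facing the opened jaw side, so the jaw is clear of it. I'm approaching at tilt -35°.

Emit:
arm_command:
  targets:
    - [-5,-13,26,0,-1.2,-0.7]
    - [-5,-13,26,0,-1.2,-0.7]
    - [-5,-13,26,0,-1.2,-0.7]
    - [-5,-13,26,0,0,0]
    - [0,0,0,0,0,0]

```text
clock: 9.1
position: [0.5374, -0.0865, 0.1325]
tool_rot: [2.57, -0.018, -0.267]
force: [0.7, -0.2, 1.2]
grip_width: 0.0857
```

```bash
python3 -c "
from h import *
delta([0,0,63],-35)
f=grab('wrist');save(f,'w4.png',s=1.5)
import pickle;pickle.dump(f,open('f4.pkl','wb'))"
```

```text
q [-0.74  0.85  0.78  1.86 -0.03  0.81 -0.35] grasp in holder mm [  0.6   1.5 134.1]
shift [ -1.9 -37.2  60.6] turn [-2.2 -0.9 -0.5]
down in tool [-0.018 -0.541  0.841] force [ 0.7 -0.2  1.2] w 0.08565434421688001
```

View pics/w4.png

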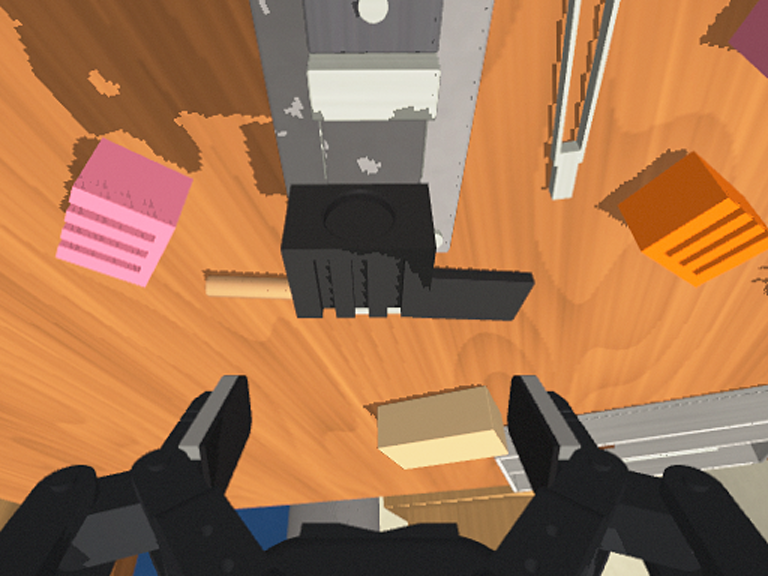

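```bash
python3 -c "
from h import *
import pickle
f=pickle.load(open('f4.pkl','rb'))
def hp(uv,z): return (( onz(f,np.array(uv)/1.5,z)-O)@H*1000).round(1).tolist()
print('mould top edge',hp([[282,250],[436,259]],.081))
print('mould top far',hp([[297,318],[433,319]],.081))
print('mould bottom +y edge',hp([[292,185],[428,184]],.045))
print('jaw top',hp([[309,70],[439,68],[312,120],[436,120]],.067))
"
```

```text
mould top edge [[-32.5, 19.6, 81.0], [23.2, 13.7, 81.0]]
mould top far [[-33.1, -23.7, 81.0], [25.9, -25.9, 81.0]]
mould bottom +y edge [[-32.6, 19.3, 45.0], [22.8, 19.1, 45.0]]
jaw top [[-17.2, 77.7, 67.0], [18.9, 78.1, 67.0], [-18.1, 62.3, 67.0], [19.6, 62.0, 67.0]]
```

Emit:
arm_command:
  targets:
    - [-7,-2,2,-2.2,-0.9,-0.5]
    - [0,-13,19,0,0,0]
    - [0,-8,12,0,0,0]
    - [0,0,0,0,0,0]

```text
clock: 9.55
position: [0.5351, -0.083, 0.0988]
tool_rot: [2.533, -0.009, -0.267]
force: [0.4, 0.2, 0.6]
grip_width: 0.0852
```

```bash
python3 -c "
from h import *
delta([-5,0,63],-35)"
```

```text
q [-0.74  0.93  0.76  1.86 -0.04  0.78 -0.38] grasp in holder mm [ -2.5   4.2 100.4]
shift [ -2.8 -17.9  33.1] turn [-0.1 -0.5 -0.2]
down in tool [-0.009 -0.571  0.821] force [0.4 0.2 0.6] w 0.08520409082241688
```

Emit:
arm_command:
  targets:
    - [-3,0,0,0,-0.5,0]
    - [0,-9,16,0,0,0]
    - [0,-9,16,0,0,0]
    - [0,0,0,0,0,0]

```text
clock: 9.95
position: [0.5322, -0.0852, 0.0624]
tool_rot: [2.534, -0.003, -0.272]
force: [0.5, 0.6, 0.1]
grip_width: 0.0855
```

```bash
python3 -c "
from h import *
delta([-5,0,63],-35)
f=grab('wrist');save(f,'w5.png',crop=(100,130,420,384),s=1.5)"
```

```text
q [-0.72  0.98  0.73  1.87 -0.06  0.73 -0.39] grasp in holder mm [-4.8  1.4 64.1]
shift [-0.2  0.5  1.7] turn [-0.2 -0.  -0.2]
down in tool [-0.003 -0.571  0.821] force [0.5 0.6 0.1] w 0.08553850951856246
```

View pics/w5.png

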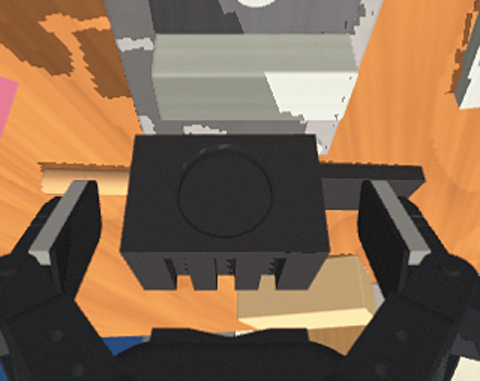

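Emit:
arm_command:
  targets:
    - [0,0,3,0,0,0]
    - [0,0,0,0,0,0]
    - [0,0,0,0,0,0]
    - [0,0,0,0,0,0]
    - [0,0,0,0,0,0]
    - [0,0,0,0,0,0]
  grip: 0
  grip_force: 50

```text
clock: 10.6
position: [0.5325, -0.087, 0.062]
tool_rot: [2.535, -0.005, -0.272]
force: [-0.4, -0.5, -1.5]
grip_width: 0.0555
```

```bash
python3 -c "
from h import *
delta([-5,0,63],-35)"
```

```text
q [-0.72  0.98  0.73  1.87 -0.07  0.72 -0.39] grasp in holder mm [-3.9 -0.3 63.7]
shift [-1.1 -0.6  0.4] turn [-0.2 -0.1 -0.3]
down in tool [-0.005 -0.57   0.822] force [-0.4 -0.5 -1.5] w 0.05553942437690664
```

Emit:
arm_command:
  targets:
    - [0,6,-8,0,0,0]
    - [0,11,-16,0,0,0]
    - [0,17,-25,0,0,0]
    - [0,17,-25,0,0,0]
    - [0,17,-25,0,0,0]
    - [0,0,0,0,0,0]

```text
clock: 11.2
position: [0.5313, -0.0872, 0.1892]
tool_rot: [2.535, -0.004, -0.274]
force: [0.1, 0.5, -2.9]
grip_width: 0.0555
```

```bash
python3 -c "
from h import *
delta([0,-1,170],55)"
```

```text
q [-0.79  0.79  0.84  1.84  0.02  0.93 -0.34] grasp in holder mm [ -5.   -0.8 190.9]
shift [  4.9 -13.8  15.3] turn [89.8 -0.3 -0.3]
down in tool [-0.004 -0.57   0.821] force [ 0.1  0.5 -2.9] w 0.055508299453960686
```

Weight is felt (about -2 N). Next is the 90° turn, done more slowly to limit drift.

Emit:
arm_command:
  targets:
    - [0,0,0,7.5,0,0]
    - [0,0,0,7.5,0,0]
    - [0,0,0,7.5,0,0]
    - [0,0,0,7.5,0,0]
    - [0,0,0,7.5,0,0]
    - [0,0,0,7.5,0,0]
    - [0,0,0,7.5,0,0]
    - [0,0,0,7.5,0,0]

```text
clock: 12.0
position: [0.5323, -0.0832, 0.1922]
tool_rot: [-2.69, -0.013, -0.264]
force: [-0.4, 0.6, -3.0]
grip_width: 0.0555
```

Emit:
arm_command:
  targets:
    - [0,0,0,7.5,0,0]
    - [0,0,0,7.5,0,0]
    - [0,0,0,7.5,0,0]
    - [0,0,0,7.5,0,0]
    - [0,0,0,0,0,0]

```text
clock: 12.5
position: [0.531, -0.0896, 0.1926]
tool_rot: [-2.142, -0.018, -0.276]
force: [-0.8, 0.2, -2.4]
grip_width: 0.0554
```

```bash
python3 -c "
from h import *
delta([0,-1,120],55)"
```

```text
q [ 0.51  0.72  0.04  1.88 -1.07  1.23  1.04] grasp in holder mm [ -4.7  -6.  193.7]
shift [ 3.3 59.4 44.1] turn [-2.3 -0.9  0.6]
down in tool [-0.018  0.841  0.541] force [-0.8  0.2 -2.4] w 0.055385832854772235
```

Emit:
arm_command:
  targets:
    - [2,12,9,-2.3,-0.9,0.6]
    - [1,24,18,0,0,0]
    - [1,24,17,0,0,0]
    - [0,0,0,0,0,0]

```text
clock: 12.9
position: [0.5369, -0.0879, 0.1148]
tool_rot: [-2.204, -0.0, -0.263]
force: [-0.5, 0.4, -1.9]
grip_width: 0.0553
```

```bash
python3 -c "
from h import *
delta([0.4,-1.5,80],55)"
```

```text
q [ 0.48  0.83  0.04  1.87 -1.09  1.12  1.1 ] grasp in holder mm [  0.5  -2.8 116. ]
shift [-0.1 28.3 22.3] turn [1.3 0.2 0.2]
down in tool [-0.     0.806  0.592] force [-0.5  0.4 -1.9] w 0.05532511910359715
```

Emit:
arm_command:
  targets:
    - [0,9,8,1.3,0.2,0.2]
    - [0,10,7,0,0,0]
    - [0,9,7,0,0,0]
    - [0,0,0,0,0,0]
    - [0,0,0,0,0,0]

```text
clock: 13.4
position: [0.5396, -0.0836, 0.0812]
tool_rot: [-2.192, -0.003, -0.26]
force: [-0.0, -0.2, -2.6]
grip_width: 0.0554
```

```bash
python3 -c "
from h import *
delta([0.4,-1.5,67],55)
f=grab('wrist');t=grab('top')
a=cv2.resize(f['color'],(640,480))[60:];b=cv2.resize(t['color'][165:240,215:335],(640,400),interpolation=2)[:180+0]
b=cv2.resize(t['color'][170:236,225:325],(250,165),interpolation=2)
a[-165:,-250:]=b;cv2.imwrite('pics/w6.png',a[...,::-1])
import pickle;pickle.dump((f,t),open('f6.pkl','wb'))"
```

```text
q [ 0.49  0.9   0.02  1.86 -1.11  1.1   1.15] grasp in holder mm [ 2.   2.1 82.4]
shift [-1.7 14.6  6.1] turn [0.6 0.3 0.4]
down in tool [-0.003  0.813  0.582] force [-0.  -0.2 -2.6] w 0.05540134438590426
```

View pics/w6.png

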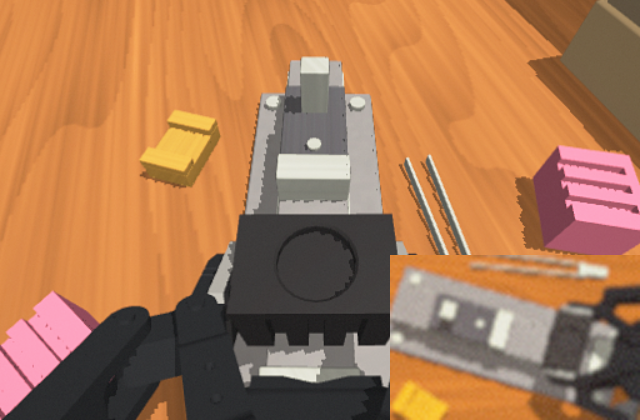

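The view shows the cavity up at (317,263), with the sliding jaw at (313,165) and the post at (315,70) beyond it. Now I'll measure the mould against the jaw centreline.

```bash
python3 -c "
from h import *
import pickle
f,t=pickle.load(open('f6.pkl','rb'))
Q=(cloud(f)-O)@H*1000
def hp(uv,z): return (( onz(f,np.array(uv,float)/1.25+[0,48],z)-O)@H*1000).round(1).tolist()
print('jaw top',hp([[277,156],[350,156],[277,171],[350,171]],.067))
print('post top',hp([[301,58],[329,58],[302,73],[328,73]],.088))
print('mould top',hp([[239,214],[391,214],[228,314]],.1044))
g=f['color'].max(2).astype(int)
m=(np.abs(Q[...,2]-104)<5)&(g<90)&(np.abs(Q[...,0])<40)&(np.abs(Q[...,1])<30)
c=max(cv2.findContours(m.astype(np.uint8),0,cv2.CHAIN_APPROX_NONE)[0],key=cv2.contourArea).reshape(-1,2)
q=(onz(f,c,.1044)-O)@H*1000;print(cv2.minAreaRect(q[:,:2].astype(np.float32)),np.median(Q[m][:,2]))
for r in (170,175,180,185,190):
  for lab,mm in (('jaw',(np.array(f['color'][r]).min(1)>140)),):
    u=np.where(mm&(np.abs(Q[r,:,0])<30)&(Q[r,:,2]>58))[0]
    if len(u): print(r,u.min(),u.max(),Q[r,[u.min(),u.max()]].round(1).tolist())
"
```

```text
jaw top [[-18.4, 74.6, 67.0], [19.7, 75.1, 67.0], [-17.7, 64.9, 67.0], [19.3, 65.4, 67.0]]
post top [[-7.0, 127.9, 88.0], [8.7, 128.1, 88.0], [-6.0, 115.1, 88.0], [8.0, 115.3, 88.0]]
mould top [[-25.1, 18.5, 104.4], [29.1, 19.1, 104.4], [-24.1, -16.4, 104.4]]
((0.011501312255859375, 0.6472682952880859), (80.53080749511719, 36.41453170776367), 0.6149311661720276) 101.25564998829662
175 222 295 [[-18.1, 73.6, 66.0], [2.5, -48.7, 222.4]]
180 222 279 [[-17.7, 68.9, 66.8], [18.9, 69.3, 66.8]]
185 221 279 [[-18.2, 65.8, 65.6], [18.7, 65.3, 66.8]]
190 221 280 [[-18.0, 62.2, 65.1], [19.4, 62.7, 65.0]]
```

Emit:
arm_command:
  targets:
    - [-1.4,4,1,0.6,0.3,0.4]
    - [0,4,2,0,0,0]
    - [0,4,2,0,0,0]
    - [0,0,0,0,0,0]

```text
clock: 13.9
position: [0.5376, -0.087, 0.0686]
tool_rot: [-2.181, -0.001, -0.27]
force: [1.1, 0.3, -1.8]
grip_width: 0.0553
```

```bash
python3 -c "
from h import *
delta([0.7,-.5,67],55)"
```

```text
q [ 0.51  0.92  0.01  1.85 -1.12  1.09  1.18] grasp in holder mm [ 1.  -1.7 69.7]
shift [-0.3  1.5  2.5] turn [-0.  -0.1  0. ]
down in tool [-0.001  0.819  0.573] force [ 1.1  0.3 -1.8] w 0.05526191150047044
```

Creeping down with the force watched.

Emit:
arm_command:
  targets:
    - [0,0.6,1.3,0,0,0]
    - [0,0.8,0.6,0,0,0]
    - [0,0,0,0,0,0]

```text
clock: 14.2
position: [0.5378, -0.0868, 0.0687]
tool_rot: [-2.177, -0.002, -0.271]
force: [-0.3, -0.1, -2.6]
grip_width: 0.0556
```

Emit:
arm_command:
  targets:
    - [0,0.8,0.6,0,0,0]
    - [0,0,0,0,0,0]

```text
clock: 14.4
position: [0.5379, -0.0869, 0.0686]
tool_rot: [-2.176, -0.003, -0.271]
force: [-0.6, -1.4, -1.7]
grip_width: 0.0552
```

Emit:
arm_command:
  targets:
    - [0,1.6,1.2,0,0,0]
    - [0,1.6,1.2,0,0,0]

```text
clock: 14.6
position: [0.538, -0.0869, 0.0684]
tool_rot: [-2.17, -0.004, -0.27]
force: [-14.2, -11.8, 38.7]
grip_width: 0.0555
```

```bash
python3 -c "
from h import *
delta([0.7,-.5,67],55)"
```

```text
q [ 0.51  0.93  0.01  1.85 -1.13  1.1   1.18] grasp in holder mm [ 1.3 -1.5 69.5]
shift [-0.6  1.5  2.3] turn [-0.7 -0.2  0.2]
down in tool [-0.004  0.826  0.564] force [-14.2 -11.8  38.7] w 0.055451962201772995
```

Contact came about 2.5 mm higher than expected, so I'm backing off slightly and looking.

Emit:
arm_command:
  targets:
    - [0,-1,-0.7,0,0,0]
    - [0,0,0,0,0,0]

```text
clock: 14.8
position: [0.5381, -0.0874, 0.0699]
tool_rot: [-2.17, -0.005, -0.271]
force: [-0.7, 0.8, -2.6]
grip_width: 0.0558
```

```bash
python3 -c "
from h import *
delta([0.7,-.5,67],55)
f=grab('side');w=grab('wrist')
p=proj(f,[O+H@[0,.03,.06]])[0].astype(int);print(p)
a=cv2.resize(f['color'][p[1]-45:p[1]+40,p[0]-60:p[0]+60],(600,425),interpolation=2)
b=w['color'][160:335,130:400]; b=cv2.resize(b,(270,175))
im=np.zeros((600,600,3),np.uint8);im[:425]=a;im[425:,:270]=b
cv2.imwrite('pics/s7.png',im[...,::-1])
import pickle;pickle.dump((f,w),open('f7.pkl','wb'))
Q=(cloud(w)-O)@H*1000
m=(np.abs(Q[...,0])<22)&(np.abs(Q[...,1])<25)&(w['color'].max(2)<110)&(Q[...,2]>75)&(Q[...,2]<110)
print(np.percentile(Q[m][:,2],[5,25,50,75,95]))
bed=(np.abs(Q[...,0])<15)&(Q[...,1]>25)&(Q[...,1]<55)&(Q[...,2]<60);print('bed',np.percentile(Q[bed][:,2],[25,50,75]) if bed.any() else 0)
k=m&(Q[...,2]>82);A=np.c_[Q[k][:,:2],np.ones(k.sum())];print('plane',np.linalg.lstsq(A,Q[k][:,2],rcond=None)[0])
"
```

```text
q [ 0.51  0.93  0.01  1.85 -1.13  1.1   1.18] grasp in holder mm [ 1.5 -1.9 71. ]
shift [-0.8  2.6  3.5] turn [-0.7 -0.2  0.2]
down in tool [-0.005  0.826  0.564] force [-0.7  0.8 -2.6] w 0.05575458160732019
[271 183]
[83.54283559 84.96602423 88.9443846  89.71070844 90.44914749]
bed [44.07126999 44.46156316 44.79512395]
plane [-9.48740245e-03  3.54090774e-03  8.78215462e+01]
```

View pics/s7.png

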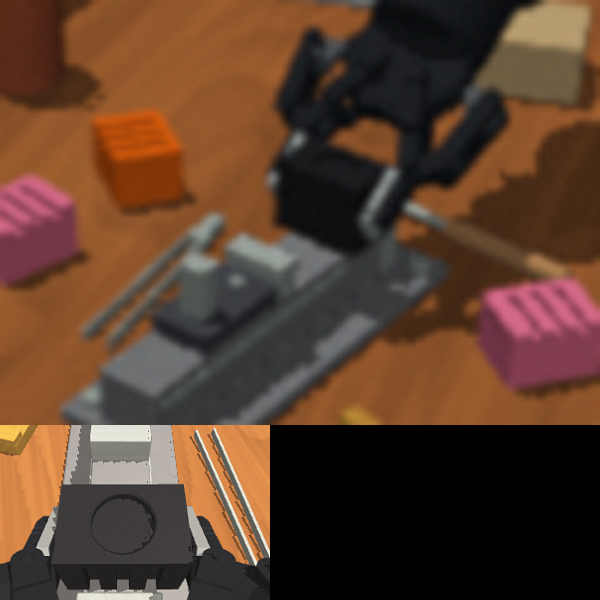

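The side view shows the mould held just over the bed, with nothing else touching. By depth its top is at 89.7 mm and the bed at 44.5 mm, so its underside is about 1 mm up, and the contact was with the bed. Lowering gently.

Emit:
arm_command:
  targets:
    - [-1,0.5,0.4,-0.4,0,0]
    - [0,0.9,0.6,0,0,0]
    - [0,0,0,0,0,0]

```text
clock: 15.2
position: [0.5369, -0.0867, 0.0686]
tool_rot: [-2.176, -0.004, -0.27]
force: [-0.2, -0.5, -2.2]
grip_width: 0.0559
```

Emit:
arm_command:
  targets:
    - [0,0.9,0.6,0,0,0]

```text
clock: 15.3
position: [0.5369, -0.0867, 0.0684]
tool_rot: [-2.175, -0.005, -0.27]
force: [-6.6, -8.1, 25.1]
grip_width: 0.0555
```

Seated on the bed. Relaxing, then releasing.

Emit:
arm_command:
  targets:
    - [0,0,0,0,0,0]

```text
clock: 15.4
position: [0.5369, -0.0867, 0.0686]
tool_rot: [-2.175, -0.005, -0.27]
force: [-0.2, -1.1, -2.3]
grip_width: 0.0552
```

Emit:
arm_command:
  targets:
    - [0,0,0,0,0,0]
    - [0,0,0,0,0,0]
    - [0,0,0,0,0,0]
    - [0,0,0,0,0,0]
    - [0,0,0,0,0,0]
  grip: 95

```text
clock: 15.9
position: [0.5369, -0.086, 0.0682]
tool_rot: [-2.175, -0.005, -0.269]
force: [-0.9, 0.9, 0.5]
grip_width: 0.0812
```

```bash
cat >> h.py <<'E'
def mould(w):
    Q=(cloud(w)-O)@H*1000; g=w['color'].max(2)
    m=(np.abs(Q[...,0])<34)&(np.abs(Q[...,1])<26)&(g<110)&(Q[...,2]>81)&(Q[...,2]<96)
    c=max(cv2.findContours(m.astype(np.uint8),0,cv2.CHAIN_APPROX_NONE)[0],key=cv2.contourArea).reshape(-1,2)
    r=cv2.minAreaRect(((onz(w,c,.089)-O)@H*1000)[:,:2].astype(np.float32))
    k=m&(Q[...,2]>86);A=np.c_[Q[k][:,:2],np.ones(k.sum())]
    print('mould',np.round(r[0],1),np.round(r[1],1),round(r[2],1),'plane',np.linalg.lstsq(A,Q[k][:,2],rcond=None)[0].round(3))
    b=(w['color'].min(2)>150)&(np.abs(Q[...,2]-67)<5)&(np.abs(Q[...,0])<25)&(np.abs(Q[...,1])<90)
    n,l,st,ce=cv2.connectedComponentsWithStats(b.astype(np.uint8))
    for i in range(1,n):
        if st[i,4]>80:
            v,u=np.where(l==i);q=((onz(w,np.c_[u,v],.067)-O)@H*1000);r=cv2.minAreaRect(q[:,:2].astype(np.float32))
            print('jaw',np.round(r[0],1),np.round(r[1],1),round(r[2],1))
E
python3 -c "
from h import *
delta([0.7,-.5,67],55)
w=grab('wrist');mould(w);save(w,'w8.png',crop=(100,130,420,384),s=1.5)"
```

```text
q [ 0.51  0.93  0.01  1.86 -1.13  1.09  1.18] grasp in holder mm [ 0.  -0.9 69.3]
shift [0.6 1.7 1.6] turn [-0.4 -0.2  0.2]
down in tool [-0.005  0.823  0.568] force [-0.9  0.9  0.5] w 0.08119150303449914
mould [ 0.6 -2.5] [55.7 38. ] 0.1 plane [0.0000e+00 3.0000e-03 8.8339e+01]
jaw [ 0.5 68.3] [37.3 15.4] 0.3
jaw [  0.4 -29.8] [37.3  9.3] 0.1
```

The mould stands flat at x 0.6 with the jaws at 0.5, and it's square. Retreating along the tool axis.

Emit:
arm_command:
  targets:
    - [0,0,-20,0,0,0]
    - [0,0,-40,0,0,0]
    - [0,0,-40,0,0,0]
    - [0,-40,-25,0,0,0]
    - [0,-40,-20,0,0,0]
    - [0,0,0,-8,0,0]
    - [0,0,0,-8,0,0]
    - [0,0,0,-8,0,0]

```text
clock: 16.75
position: [0.514, -0.1639, 0.2197]
tool_rot: [-2.603, -0.0, -0.278]
force: [0.5, 0.8, -1.5]
grip_width: 0.0813
```

Emit:
arm_command:
  targets:
    - [0,0,0,-8,0,0]
    - [0,0,0,-8,0,0]
    - [0,0,0,-8,0,0]
    - [0,0,0,-7,0,0]
    - [0,0,0,0,0,-8]
    - [0,0,0,0,0,-8]
    - [0,0,0,0,0,-8]
    - [0,0,0,0,0,-8]
  grip: 55

```text
clock: 17.55
position: [0.5183, -0.1559, 0.2241]
tool_rot: [3.113, 0.002, 0.306]
force: [-0.0, -0.2, -1.0]
grip_width: 0.0471
```

Emit:
arm_command:
  targets:
    - [0,0,0,0,0,-8.5]
    - [0,0,0,0,0,-8.5]
    - [0,0,0,0,0,-8.5]
    - [0,0,0,0,0,-8.5]
    - [0,0,0,0,0,-8.5]
    - [0,0,0,0,0,-8.5]
    - [0,0,0,0,0,-7]
    - [0,0,0,0,0,0]

```text
clock: 18.35
position: [0.5173, -0.1549, 0.2243]
tool_rot: [3.13, 0.025, 1.336]
force: [0.4, 0.3, 0.2]
grip_width: 0.0468
```

```bash
cat >> h.py <<'E'
def dpost(yh,z):
    s=bot.observe();R=Ro.from_euler('xyz',s['tool_rot']).as_matrix();p=np.array(s['position'])
    Rt=H@Ro.from_euler('z',90,degrees=True).as_matrix()@np.diag([1,-1,-1])
    tgt=O+H@np.array([.6,yh,z])/1000
    print('tcp in holder',(H.T@(p-O)*1000).round(1),'shift',(R.T@(tgt-p)*1000).round(1),'turn',np.degrees(Ro.from_matrix(R.T@Rt).as_rotvec()).round(1),s['qpos'].round(2),s['grip_width'])
E
python3 -c "
from h import *
dpost(122,81)"
```

```text
tcp in holder [ -0.5 -70.9 224.3] shift [196.2   6.  138.6] turn [0.7 1.4 1.9] [ 0.1   0.41  0.08  1.86 -0.01  0.86  1.52] 0.04682815589455241
```

Emit:
arm_command:
  targets:
    - [39,1,0,0.7,1.4,1.9]
    - [40,1,0,0,0,0]
    - [40,1,0,0,0,0]
    - [40,1,0,0,0,0]
    - [38,1,0,0,0,0]
    - [0,0,0,0,0,0]

```text
clock: 18.95
position: [0.5763, 0.0392, 0.2233]
tool_rot: [-3.14, -0.001, 1.271]
force: [-0.9, -0.3, -0.4]
grip_width: 0.0471
```

```bash
python3 -c "
from h import *
dpost(123,81)"
```

```text
tcp in holder [  4.7 131.9 223.3] shift [ -9.1  -3.7 142.3] turn [-0.1 -0.1 -1.8] [-0.21  0.48  0.05  1.76 -0.03  0.91  1.13] 0.04708149763846299
```

Emit:
arm_command:
  targets:
    - [-9,-4,25,0,0,-1.8]
    - [0,0,35,0,0,0]
    - [0,0,35,0,0,0]
    - [0,0,15,0,0,0]
    - [0,0,0,0,0,0]

```text
clock: 19.45
position: [0.5698, 0.0324, 0.1103]
tool_rot: [3.141, -0.001, 1.287]
force: [-0.4, 0.6, 0.8]
grip_width: 0.0473
```

```bash
python3 -c "
from h import *
dpost(123,81)
w=grab('wrist');save(w,'w9.png')"
```

```text
tcp in holder [  0.3 123.6 110.3] shift [-0.6  0.3 29.3] turn [ 0.1 -0.1 -0.9] [-0.18  0.62  0.03  1.86 -0.03  0.66  1.16] 0.047285601734874685
```

Emit:
arm_command:
  targets:
    - [0,0,10,0,0,-0.9]
    - [0,0,12,0,0,0]
    - [0,0,7,0,0,0]
    - [0,0,0,0,0,0]

```text
clock: 19.9
position: [0.5717, 0.0322, 0.0826]
tool_rot: [3.136, -0.002, 1.301]
force: [-0.2, 0.7, 0.2]
grip_width: 0.0471
```

Emit:
arm_command:
  targets:
    - [0,0,0,0,0,0]
    - [0,0,0,0,0,0]
    - [0,0,0,0,0,0]
    - [0,0,0,0,0,0]
    - [0,0,0,0,0,0]
    - [0,0,0,0,0,0]
  grip: 0
  grip_force: 40

```text
clock: 20.5
position: [0.5718, 0.032, 0.0832]
tool_rot: [3.136, -0.003, 1.3]
force: [0.2, -0.8, -3.6]
grip_width: 0.013
```

```bash
python3 -c "
from h import *
dpost(78.5,81)"
```

```text
tcp in holder [  2.4 123.7  83.2] shift [-45.2  -1.7   2. ] turn [ 0.3 -0.1 -0.1] [-0.18  0.66  0.03  1.87 -0.03  0.6   1.17] 0.013017207041446599
```

Emit:
arm_command:
  targets:
    - [-8,0,0,0,0,0]
    - [-10,0,0,0,0,0]
    - [-10,0,0,0,0,0]
    - [-8,0,0,0,0,0]
    - [0,0,0,0,0,0]

```text
clock: 21.0
position: [0.5613, -0.0059, 0.0832]
tool_rot: [3.135, -0.003, 1.3]
force: [0.1, -2.8, -5.3]
grip_width: 0.013
```

```bash
python3 -c "
from h import *
dpost(77.1,82)
print(bot.observe()['force'])"
```

```text
tcp in holder [ 2.3 84.4 83.2] shift [-7.3 -1.7  1.1] turn [ 0.4 -0.2 -0.1] [-0.11  0.65  0.02  1.9  -0.02  0.59  1.23] 0.013030358036907911
[ 0.07387983 -2.75732022 -5.32978334]
```

Emit:
arm_command:
  targets:
    - [-2,0,0,0,0,0]
    - [-2,0,0,0,0,0]

```text
clock: 21.2
position: [0.5602, -0.01, 0.0832]
tool_rot: [3.135, -0.003, 1.299]
force: [1.1, 1.8, -4.3]
grip_width: 0.013
```

Emit:
arm_command:
  targets:
    - [-2,0,0,0,0,0]

```text
clock: 21.3
position: [0.5597, -0.0118, 0.0832]
tool_rot: [3.135, -0.004, 1.3]
force: [1.9, 3.4, -3.9]
grip_width: 0.0134
```

Emit:
arm_command:
  targets:
    - [-1.5,0,0,0,0,0]

```text
clock: 21.4
position: [0.5594, -0.0129, 0.0832]
tool_rot: [3.135, -0.004, 1.3]
force: [1.0, 3.7, -5.4]
grip_width: 0.0134
```

Emit:
arm_command:
  targets:
    - [-1.5,0,0,0,0,0]

```text
clock: 21.5
position: [0.5591, -0.0141, 0.0832]
tool_rot: [3.135, -0.004, 1.301]
force: [1.4, 3.6, -4.9]
grip_width: 0.0129
```

Emit:
arm_command:
  targets:
    - [-1.5,0,0,0,0,0]

```text
clock: 21.6
position: [0.5587, -0.0154, 0.0832]
tool_rot: [3.135, -0.004, 1.301]
force: [1.8, 4.0, -4.2]
grip_width: 0.013
```

```bash
python3 -c "
from h import *
w=grab('wrist');mould(w);save(w,'w10.png',crop=(0,130,320,384),s=2)
t=grab('top');mould(t)"
```

```text
mould [-1.6 -2.7] [39.8 59.1] 89.8 plane [ 0.0000e+00 -1.0000e-03  8.8267e+01]
jaw [-0.1 21.2] [15.7 37.3] 89.9Traceback (most recent call last):
  File "<string>", line 4, in <module>
    t=grab('top');mould(t)
                  ~~~~~^^^
  File "h.py", line 49, in mould
    c=max(cv2.findContours(m.astype(np.uint8),0,cv2.CHAIN_APPROX_NONE)[0],key=cv2.contourArea).reshape(-1,2)
      ~~~^^^^^^^^^^^^^^^^^^^^^^^^^^^^^^^^^^^^^^^^^^^^^^^^^^^^^^^^^^^^^^^^^^^^^^^^^^^^^^^^^^^^^
ValueError: max() iterable argument is empty
```

View pics/w10.png

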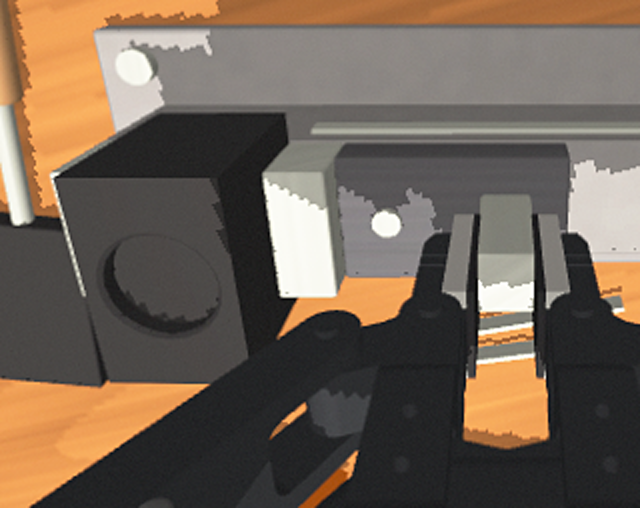

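The view shows the mould flat with its cavity up and the jaw at (303,235) at or near its face; the jaw is still sliding freely. Pushing on.

Emit:
arm_command:
  targets:
    - [-1.5,0,0,0,0,0]

```text
clock: 21.8
position: [0.5583, -0.0167, 0.0832]
tool_rot: [3.135, -0.005, 1.301]
force: [4.1, 16.7, -6.2]
grip_width: 0.013
```

Emit:
arm_command:
  targets:
    - [-1.5,0,0,0,0,0]

```text
clock: 21.9
position: [0.5584, -0.0167, 0.0832]
tool_rot: [3.135, -0.006, 1.302]
force: [4.9, 15.5, -7.5]
grip_width: 0.0134
```

Emit:
arm_command:
  targets:
    - [-1.8,0,0,0,0,0]
    - [-1.8,0,0,0,0,0]

```text
clock: 22.1
position: [0.5583, -0.0167, 0.0832]
tool_rot: [3.134, -0.01, 1.305]
force: [4.7, 12.8, -7.2]
grip_width: 0.0131
```

```bash
python3 -c "
from h import *
dpost(77,82)
w=grab('wrist');mould(w);save(w,'w11.png',crop=(0,130,320,384),s=2)"
```

```text
tcp in holder [ 2.3 73.2 83.2] shift [ 3.8 -1.7  1.2] turn [ 0.4 -0.6  0.2] [-0.08  0.65  0.01  1.91 -0.03  0.58  1.26] 0.013097045287560225
mould [-1.5 -4.1] [39.7 59. ] 89.9 plane [ 0.0000e+00 -2.0000e-03  8.8284e+01]
jaw [-0.  19.9] [37.2 15.7] 0.0
```

Emit:
arm_command:
  targets:
    - [-2.5,0,0,0,0,0]

```text
clock: 22.25
position: [0.5583, -0.0168, 0.0832]
tool_rot: [3.133, -0.013, 1.307]
force: [6.0, 18.7, -7.8]
grip_width: 0.0131
```

Emit:
arm_command:
  targets:
    - [0,0,0,0,0,0]
    - [0,0,0,0,0,0]
    - [0,0,0,0,0,0]
    - [0,0,0,0,0,0]
  grip: 45

```text
clock: 22.65
position: [0.5583, -0.0178, 0.0836]
tool_rot: [3.133, -0.012, 1.306]
force: [-1.1, 0.1, -0.6]
grip_width: 0.0385
```

Emit:
arm_command:
  targets:
    - [0,0,-15,0,0,0]
    - [0,0,-40,0,0,0]
    - [0,0,-45,0,0,0]
    - [0,0,-45,0,0,0]
    - [0,0,0,0,0,0]

```text
clock: 23.15
position: [0.5555, -0.0209, 0.2332]
tool_rot: [3.136, -0.01, 1.304]
force: [0.6, 0.1, -1.2]
grip_width: 0.0382
```

```bash
python3 -c "
from h import *
w=grab('wrist');mould(w)
t=grab('top')
im=np.vstack([cv2.resize(w['color'][90:270,40:340],(600,360),interpolation=2),cv2.resize(t['color'][150:270,200:350],(300,240),interpolation=2).repeat(1,0) if 0 else np.hstack([cv2.resize(t['color'][150:270,200:350],(300,240),interpolation=2)]*1+[cv2.resize(grab('side')['color'][120:240,190:340],(300,240),interpolation=2)])])
cv2.imwrite('pics/end.png',im[...,::-1])"
```

```text
mould [-0.7 -5.6] [56.  37.6] 0.0 plane [1.0000e-03 0.0000e+00 8.8279e+01]
jaw [ -0.2 -37.1] [10.  36.1] 90.0
jaw [-0.2 19.6] [15.3 36.1] 89.9
```

View pics/end.png

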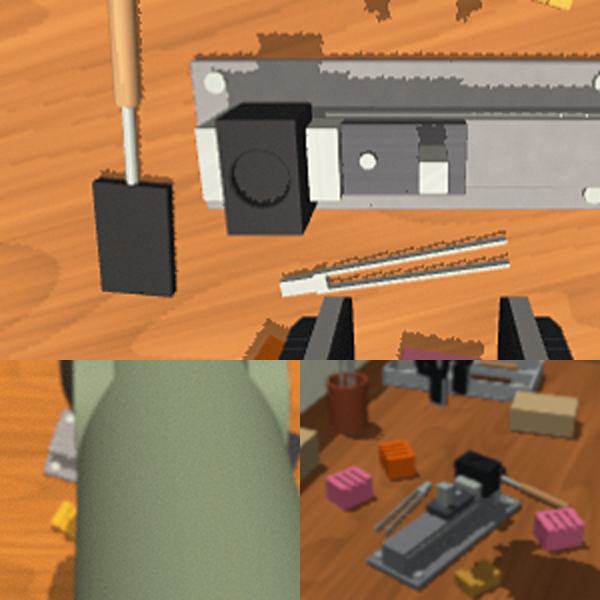

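The final view shows the mould seated between both jaws with its cavity up at (261,178). It's square, within about 0.5 mm of the jaws' centreline and level. The bystanders are unmoved.

```bash
python3 -c "
from h import *
print(bot.job_done())"
```

```text
the job is handed in; nothing more can be done
None
```

The mould is back in the holder with its round cavity straight up, gripped by the jaws, and the job is handed in at about 23 s of the 64 s allowed. I opened the jaw by its post, lifted the mould out by its ends and turned it 90°. Then I set it on the bed, pushed the jaw home, let go and moved clear.

**Last checks:**
- **Position:** the mould is within about 0.5 mm of the jaws' centreline, square to them (0.0° against about 0.1°) and level.
- **Grip:** the jaw was pushed home with about 19 N and stayed put after I let go.
- **Bystanders:** they look unmoved by eye in the final pictures.

**What disagreed:**
- **Off-centre start:** the mould began about 5 mm off-centre along the jaws; I corrected this when placing it.
- **Setting down:** the mould met the bed 2–3 mm sooner than calculated, and the first touch pressed it down with about 39 N. I backed off and the second touch was 25 N. This was the mould on the bed, not the gripper or the arm.
- **Jaw travel:** the jaw closed 3–4 mm further than I predicted before stopping, probably because it started slightly open.

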